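# Stand the kit case on its heavy end

### The job

The closed kit case lying on the bench is packed heavy at one end, and the two ends look alike. Lift it clear of the bench by its swinging handle to see from the tilt which end is heavy, then stand it upright with the heavy end down on the floor of the shallow square tray and let go. Never drop the case or let it topple, and leave the other things where they are.

Things in the scene. Friction and masses are not known exactly. Their poses are not given: they have to be found in the camera images.
- case_mid (a point): Centre of the closed plywood kit case with steel corner caps: 150 mm long (its x axis), 46 mm wide (its y axis), 50 mm high (its z axis, up while it lies as found), about 0.4 kg in all. It lies flat, so this point is 25 mm above the bench. Rigid; flat sides and ends; the two ends look alike and one is about 0.2 kg heavier than the other. It may be gripped across its 46 mm width anywhere farther than 20 mm from the middle of its length.
- case_end_1 (a point): Centre of the case's end face at its +x end. Either end may be the heavy one, differently each time.
- case_end_2 (a point): Centre of the case's end face at its -x end. Either end may be the heavy one, differently each time.
- case: The same kit case as a whole, handle included: origin at the centre of its underside, axes as case_mid.
- case_core: Fixed block inside the middle of the case, out of sight, between the two packed compartments; its origin is the centre of the case, its axes are the case's. What is packed in the upper end rests on it when the case stands on end.
- case_handle: Steel handle that bridges the case across its width at mid-length; its origin is on the hinge line (along y), 38 mm above the case's underside, and its z axis points to the bar. It swings 0.35 rad (20 degrees) either way along the case's length and a weak spring stands it upright; hung by it, the case tips until the handle meets its stop, heavy end lower. Arms 6 mm thick, 58 mm apart (centres), beside the case.
- handle_bar (a point): Middle of the handle's bar: a 40 mm long, 11 mm thick black grip, parallel to the case's width, 92 mm above the case's underside while the handle stands upright (36 mm free height between the case's top and the grip).
- tray_in (a point): Centre of the inner floor of the shallow square wooden tray: outside 130 x 130 mm, 30 mm high, walls 6 mm thick, fixed to the bench. Its z is up; this point is at the height of the inner floor.
- ply_bundle: Obstacle, fixed: bundle of boards standing on edge between the case and the tray side of the bench; 600 mm long (its y axis), 85 mm thick (its x axis), 98 mm high; origin under its centre. Carry the case over it.
- masking_roll: Bystander: roll of masking tape lying flat, 96 mm across, 24 mm high; origin under its centre.
- hinge_b: Bystander: flat steel butt hinge, 61 x 63 x 6 mm; origin under its centre.
- pencil: Bystander: flat carpenter's pencil, 168 x 12 x 10 mm; origin under its centre.
- sanding_block: Bystander: cork sanding block, 63 x 113 x 34 mm; origin under its centre.
- wood_block: Bystander: small wood offcut, 30 x 60 x 30 mm; origin under its centre.
- wax_tin: Bystander: low round tin, 73 mm across, 26 mm high; origin under its centre.

How it is judged:
By the outcome, as a careful person would: the job done as asked, in the order asked, and still so for the second after the job is handed in, with the robot touching nothing.
It also fails if it takes over 53 s, if anything falls off the work surface, if the arm or the gripper's body presses on something with over 40 N, if the wrist force passes 120 N, or if a joint passes its speed limit or range.

### The arm

A 6-joint arm with a two-finger parallel gripper is mounted at the origin on a cart in front of the work surface, level with it; the furniture and walls round the work are solid. World frame = base frame: x ahead of the robot, y to its left, z up, the work surface at z = 0. Lengths are in mm, angles in rad, forces in N, time in s.
With the tool pointing down it reaches from about 275 to 750 mm from the base axis. Payload 10.2 kg.
Tool frame: the origin (TCP) lies at the very end of the fingers, on their centre line; the grasp point (between the pads) lies 19 mm behind it (ctrl.tcp_to_grasp is the distance from the TCP to the grasp point, in mm); z points along the fingers, x is the direction in which the jaws open and shut, and the axes are right-handed (so a half turn about z gives the same grasp; the last joint's range is limited). The gripper opens to 85 mm and grips with 20 to 120 N. Pads are 22 mm wide; open, the fingers measure 114 mm over their backs; the gripper's body (76 mm by 85 mm) begins 54 mm behind the grasp point. The pads swing forward as they close: fully open they stand 13 mm farther back than shut.
Start: joints at [0.974, 0.313, 1.498, -0, 1.331, -0.223], TCP at [191.72, 488.748, 231.294] pointing down, gripper open.
Joint ranges: [-2.94, 2.94], [-0.97, 2.17], [0.19, 2.56], [-1.23, 4.37], [0.02, 3.11], [-2.88, 2.88]. Speed limits (rad/s): [2.39, 2.39, 3.01, 3.14, 3.14, 3.14].

### API

Orientations are given as a unit quaternion [w, x, y, z].
In Python, from rig import monitor, vision, order, ctrl gives the robot as it stands. The module is installed in compiled form; this text tells all that it offers.
- The arm moves only by the shell command python3 -m pendant 'ROWS' [FORCE]. ROWS is JSON, a list that holds one entry, the list of rows, each a list of 5 numbers: the closure, from -1 (fully open) to 1 (shut), then the shift along the world's x, y, z in m, then the turn about the world's z in degrees. In form: [[[fingers, dx, dy, dz, spin], ...]]. A call has 1 to 20 rows; each row is the pose to reach, as a shift and turn from the pose commanded when the call began; what a row does not reach only later rows make up. A row lasts 1/10 s, in which the tool goes at most 50 mm and 8.59 degrees, less where a joint would pass 70% of its speed; a pose out of reach is approached as far as the arm can. A call with a gripper value outside its range is refused whole. The fingers move at their own pace and stop on an object; FORCE is the grip in N (left out, the last holds). Time passes only in rows, so rows that repeat a pose let the fingers close. It gives the time, the measured TCP pose, the force and the opening at its end, in the units of the state.
- monitor.sense(): the state, without advancing time (a new reading comes with each control period).
- vision.capture(name): name is "scene" or "side" or "wrist"; returns (picture, depth): 480x640x3 uint8, red, green, blue; 480x640 float32, mm along the optical axis (not along the pixel's ray), 0 where there is no reading.
- vision.camera_info(name): a dict with "fov_y" (degrees; the focal length in pixels is half the picture's height over the tangent of half this angle, whatever the lens; pixels are square), "cx", "cy" (the principal point, pixels), "R" (3x3) and "t" (3): a world point X has camera coordinates R X + t; the wrist camera has in their place "hand_eye" (4x4, takes a point from camera to tool coordinates, whose origin is the TCP and whose axes are the tool frame's). Camera axes: x right, y down, z forward; pixel columns grow to the right and rows downward; lengths in mm; the calibration is good to about 2 mm. A picture is of the moment at which its call begins: read the wrist's pose just before it. camera_info takes no time and is no camera call.
- order.finish_job(): hands the job in, once; it reports no verdict.
The state is a dict: "time_s": time; "joints": joint angles; "dq": joint speeds; "tau": joint torques, N m; "eef_pos": TCP position; "ee_rot": TCP orientation; "force": force on the tool from outside, world axes, zero at the start; "wrist_torque": the same for the moment, N m; "grip_width": opening from 0.0 (shut) to 1.0 (fully open).
Only numpy, scipy, OpenCV 4.12 (cv2) and the standard library are available. Lean on these libraries where they do the work, as an engineer would, in place of code of your own. Each camera call takes 0.05 s, during which the arm holds its last target.

## Working session

There is one attempt and no reset: what is moved stays moved. The work goes in short steps, Python scripts to look and compute and a shell command to move; the robot and the scene stay as the last step left them, time stands still between calls to the robot, and variables do not carry over. Pictures are saved under pics/ and viewed, and the job is handed in when it is done.

```bash
mkdir -p pics
cat > h.py <<'E'
import numpy as np, cv2
from rig import monitor, vision, order, ctrl
def cap(name, fn):
    s=monitor.sense(); p,d=vision.capture(name)
    cv2.imwrite('pics/'+fn+'.png',cv2.cvtColor(p,cv2.COLOR_RGB2BGR)); np.savez('pics/'+fn+'.npz',p=p,d=d,pos=s['eef_pos'],rot=s['ee_rot'])
    return p,d
def cam(name):
    i=vision.camera_info(name); f=240/np.tan(np.radians(i['fov_y'])/2); return i,f
def pt(name,u,v,depth):
    i,f=cam(name); c=np.array([(u-i['cx'])/f,(v-i['cy'])/f,1])*depth
    return np.array(i['R']).T@(c-np.array(i['t']))
def onplane(name,u,v,z):
    i,f=cam(name); R=np.array(i['R']); o=-R.T@np.array(i['t']); r=R.T@np.array([(u-i['cx'])/f,(v-i['cy'])/f,1])
    return o+r*(z-o[2])/r[2]
def proj(name,X):
    i,f=cam(name); c=np.array(i['R'])@np.array(X)+np.array(i['t']); return c[0]/c[2]*f+i['cx'],c[1]/c[2]*f+i['cy']
E
python3 - <<'E'
from h import *
for n in('scene','side','wrist'): cap(n,n+'0'); print(n,vision.camera_info(n))
print(monitor.sense())
E
```

```text
scene {'fov_y': 42.729561775884704, 'cx': 317.39255691555746, 'cy': 235.79540901457366, 'R': array([[ 0.87652207, -0.48133672, -0.00490068],
       [-0.23202071, -0.41354958, -0.88042213],
       [ 0.42175283,  0.77284649, -0.47416542]]), 't': array([-515.4740447 ,  225.20847716, 1146.0555572 ])}
side {'fov_y': 55.90906098866153, 'cx': 326.1821836590308, 'cy': 235.93353539402997, 'R': array([[-0.99547607, -0.09176377, -0.02463339],
       [-0.0278442 ,  0.52963825, -0.84776649],
       [ 0.09084103, -0.84324536, -0.52979729]]), 't': array([583.37194395, 101.42020523, 992.3326307 ])}
wrist {'fov_y': 64.15921506402303, 'cx': 315.35718720715647, 'cy': 237.3697684183617, 'hand_eye': array([[ 9.99999427e-01,  8.45913031e-04,  6.56817493e-04,
        -1.34599946e-01],
       [-9.92829990e-04,  9.62191250e-01,  2.72372928e-01,
        -6.94164890e+01],
       [-4.01580236e-04, -2.72373424e-01,  9.62191538e-01,
        -1.43353566e+02],
       [ 0.00000000e+00,  0.00000000e+00,  0.00000000e+00,
         1.00000000e+00]])}
{'time_s': 0.15, 'joints': array([ 9.73631748e-01,  3.13371012e-01,  1.49820060e+00, -2.09751404e-05,
        1.33100042e+00, -2.23390274e-01]), 'dq': array([ 0.00211514, -0.00080456, -0.0021529 , -0.00067505,  0.00035964,
        0.00256239]), 'tau': array([ 2.63361297e-03, -4.12368178e+01, -2.59801161e+01, -9.03491537e-05,
        3.16711586e-03,  2.20062236e-05]), 'eef_pos': array([191.60708235, 488.60227283, 230.86451663]), 'ee_rot': array([ 1.88892744e-04,  8.26173941e-01,  5.63414926e-01, -4.51905995e-04]), 'force': array([0.11204803, 0.11761613, 0.19191174]), 'wrist_torque': array([-0.02224007,  0.00435046,  0.02281265]), 'grip_width': 1.0000888338542044}
```

View pics/scene0.png

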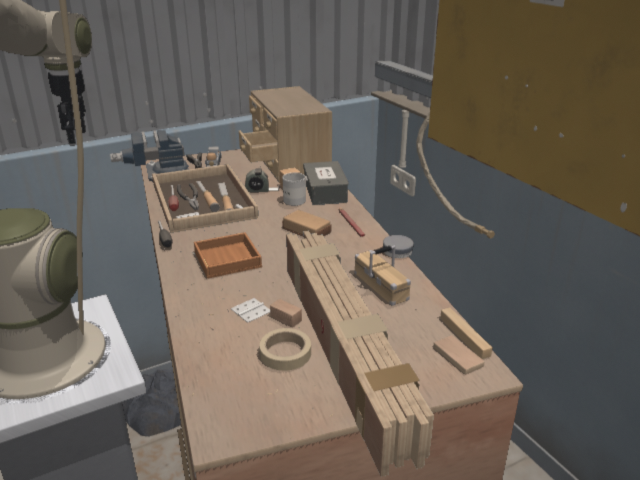

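View pics/side0.png

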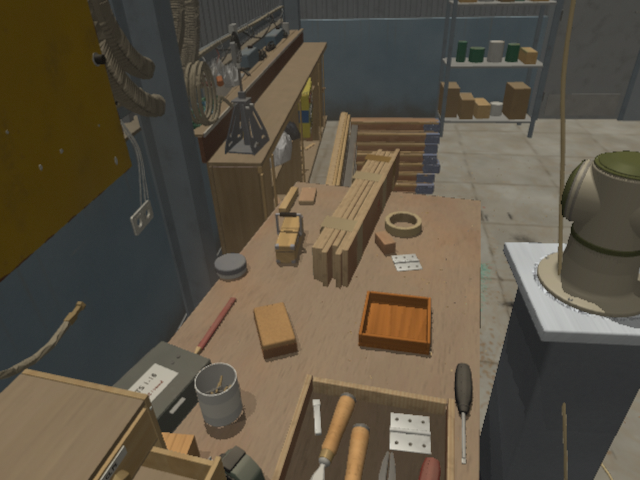

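View pics/wrist0.png

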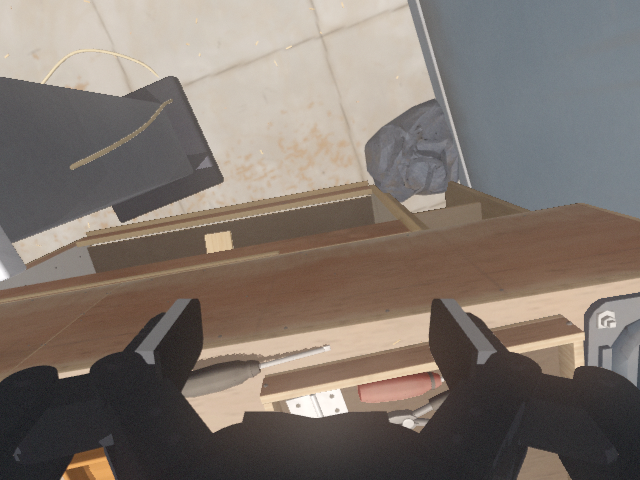

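Run:
```python
import cv2,numpy as np
a=cv2.imread('pics/scene0.png')[225:315,335:445]; b=cv2.imread('pics/side0.png')[190:290,210:350]
a=cv2.resize(a,(792,600)[:1]+(648,),interpolation=cv2.INTER_CUBIC)if 0 else cv2.resize(a,None,fx=6,fy=6,interpolation=cv2.INTER_CUBIC)
b=cv2.resize(b,None,fx=5,fy=5,interpolation=cv2.INTER_CUBIC)
cv2.imwrite('pics/z1.png',a);cv2.imwrite('pics/z2.png',b)
```

```text
(no output)
```

View pics/z1.png

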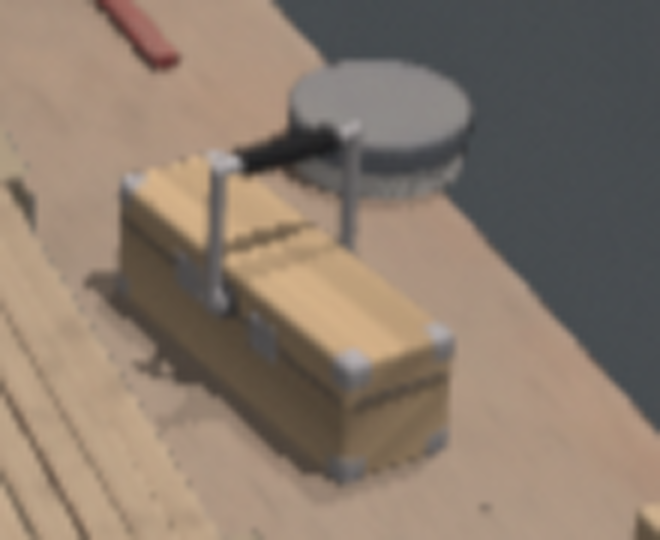

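View pics/z2.png

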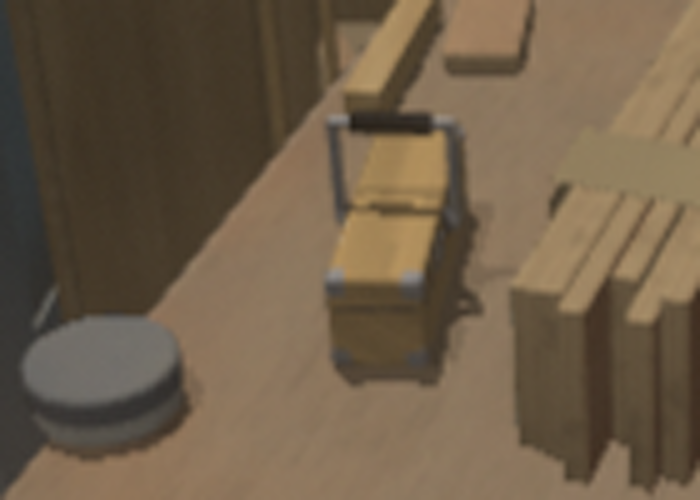

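Run:
```python
from h import *
P=lambda n,u,v,z:print(n,z,np.round(onplane(n,u,v,z),0)[:2])
P('scene',355.3,254.7,50);P('scene',392.8,287.5,50);P('scene',410.5,280.8,50);P('scene',392.2,304.7,0)
P('scene',383,250,92); P('scene',335+240/6,225+160/6,92);P('scene',335+335/6,225+140/6,92)
P('side',288,214.6,92);P('side',276,247,50);P('side',294,247.4,50)
P('side',210+352/5,190+122/5,92);P('side',210+432/5,190+123/5,92)
# tray: side & scene corners
for u,v in[(370,290),(433,297),(431,353),(360,345)]:P('side',u,v,30)
for u,v in[(194,242),(244,235),(261,259),(207,272)]:P('scene',u,v,30)
P('scene',398,243,26);P('side',231,262,26)
# bundle top corners
for u,v in[(287,240),(325,232),(427,405),(384,420)]:P('scene',u,v,98)
```

```text
scene 50 [665. -37.]
scene 50 [ 661. -188.]
scene 50 [ 708. -186.]
scene 0 [ 668. -180.]
scene 92 [ 688. -110.]
scene 92 [ 669. -108.]
scene 92 [ 706. -112.]
side 92 [ 686. -106.]
side 50 [704. -26.]
side 50 [662. -26.]
side 92 [ 705. -106.]
side 92 [ 666. -107.]
side 30 [485.  94.]
side 30 [358. 109.]
side 30 [377. 262.]
side 30 [501. 252.]
scene 30 [378. 232.]
scene 30 [497. 207.]
scene 30 [486.  80.]
scene 30 [359.  87.]
scene 26 [806.  -5.]
side 26 [806.   6.]
scene 98 [524.  20.]
scene 98 [614.  12.]
scene 98 [ 480. -529.]
scene 98 [ 409. -523.]
```

```bash
python3 -m pendant '[[[-1,0.48,-0.596,0.02,21.4],[-1,0.48,-0.596,0.02,21.4],[-1,0.48,-0.596,0.02,21.4],[-1,0.48,-0.596,0.02,21.4],[-1,0.48,-0.596,0.02,21.4],[-1,0.48,-0.596,0.02,21.4],[-1,0.48,-0.596,0.02,21.4],[-1,0.48,-0.596,0.02,21.4],[-1,0.48,-0.596,0.02,21.4],[-1,0.48,-0.596,0.02,21.4],[-1,0.48,-0.596,0.02,21.4],[-1,0.48,-0.596,0.02,21.4],[-1,0.48,-0.596,0.02,21.4],[-1,0.48,-0.596,0.02,21.4],[-1,0.48,-0.596,0.02,21.4],[-1,0.48,-0.596,0.02,21.4],[-1,0.48,-0.596,0.02,21.4],[-1,0.48,-0.596,0.02,21.4],[-1,0.48,-0.596,0.02,21.4]]]' 40
python3 - <<'E'
from h import *
cap('wrist','w1')
print(monitor.sense()['joints'])
E
```

```text
time_s: 2.05
eef_pos: [671.4, -106.2, 251.4]
ee_rot: [-0.0, 0.707, 0.707, 0.0]
force: [-0.1, 0.2, 0.2]
grip_width: 0.997
[-3.28774248e-01  6.68788711e-01  9.01080904e-01  1.39835622e-04
  1.57157261e+00 -1.90043846e+00]
```

View pics/w1.png

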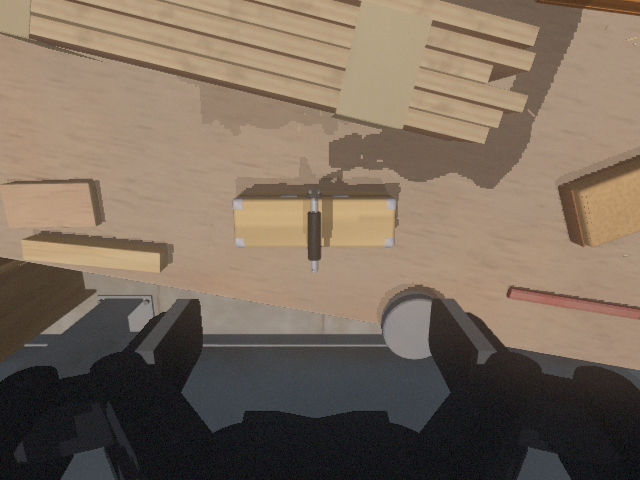

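```bash
cat >> h.py <<'E'
def wpl(fn,u,v,z):
    from scipy.spatial.transform import Rotation as Ro
    q=np.load('pics/'+fn+'.npz'); i,f=cam('wrist'); H=np.array(i['hand_eye']); w=q['rot']
    R=Ro.from_quat([w[1],w[2],w[3],w[0]]).as_matrix()
    o=R@H[:3,3]+q['pos']; r=R@H[:3,:3]@np.array([(u-i['cx'])/f,(v-i['cy'])/f,1]); return o+r*(z-o[2])/r[2]
E
python3 - <<'E'
from h import *
for c in [(235,199),(394,197),(394,246),(235,247)]: print(np.round(wpl('w1',*c,50),1))
for c in [(314,213),(314,258),(314,235)]: print(np.round(wpl('w1',*c,92),1))
E
```

```text
[ 663.4 -179.1   50. ]
[661.3 -34.5  50. ]
[707.9 -31.8  50. ]
[ 709.1 -181.6   50. ]
[ 667.2 -107.1   92. ]
[ 705.5 -107.1   92. ]
[ 685.6 -107.1   92. ]
```

```bash
python3 -m pendant '[[[-1,0.0145,-0.001,-0.04,0],[-1,0.0145,-0.001,-0.09,0],[-1,0.0145,-0.001,-0.14,0],[-1,0.0145,-0.001,-0.176,0],[-1,0.0145,-0.001,-0.176,0],[1,0.0145,-0.001,-0.176,0],[1,0.0145,-0.001,-0.176,0],[1,0.0145,-0.001,-0.176,0],[1,0.0145,-0.001,-0.176,0],[1,0.0145,-0.001,-0.176,0],[1,0.0145,-0.001,-0.176,0],[1,0.0145,-0.001,-0.176,0],[1,0.0145,-0.001,-0.176,0],[1,0.0145,-0.001,-0.176,0]]]' 60
python3 - <<'E'
from h import *
cap('side','s2');cap('scene','c2')
a=cv2.imread('pics/c2.png')[180:330,320:480]; b=cv2.imread('pics/s2.png')[150:300,210:370]
cv2.imwrite('pics/z3.png',np.hstack([cv2.resize(a,(400,375)),cv2.resize(b,(400,375))]))
E
```

```text
time_s: 3.5
eef_pos: [686.5, -108.4, 76.1]
ee_rot: [0.0, 0.707, 0.707, 0.0]
force: [-0.9, 0.5, 6.4]
grip_width: 0.104
```

View pics/z3.png

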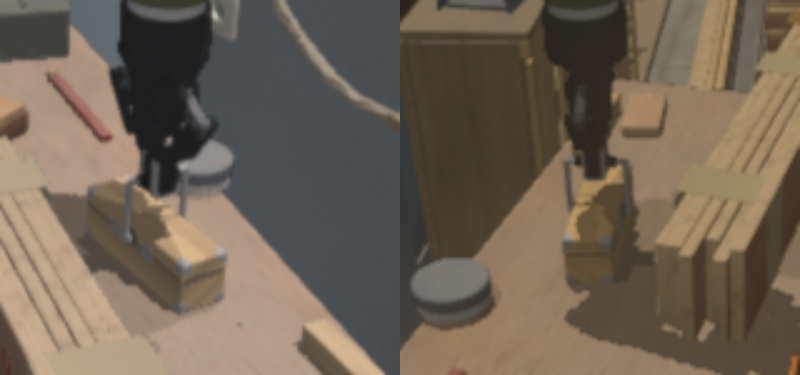

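Bar gripped (opening about 9 mm). The case still lies flat beneath it. Lifting.

```bash
python3 -m pendant '[[[1,0,0,0.01,0],[1,0,0,0.02,0],[1,0,0,0.03,0],[1,0,0,0.04,0],[1,0,0,0.05,0],[1,0,0,0.06,0],[1,0,0,0.07,0],[1,0,0,0.07,0],[1,0,0,0.07,0],[1,0,0,0.07,0],[1,0,0,0.07,0],[1,0,0,0.07,0],[1,0,0,0.07,0]]]'
python3 - <<'E'
from h import *
cap('side','s3');cap('scene','c3')
a=cv2.imread('pics/c3.png')[180:330,320:480]; b=cv2.imread('pics/s3.png')[150:300,210:370]
cv2.imwrite('pics/z4.png',np.hstack([cv2.resize(a,(400,375)),cv2.resize(b,(400,375))]))
s=monitor.sense();print(s['wrist_torque'],s['force'])
E
```

```text
time_s: 4.9
eef_pos: [686.2, -108.3, 145.1]
ee_rot: [-0.0, 0.707, 0.707, -0.0]
force: [0.1, 0.8, -3.9]
grip_width: 0.104
[-0.03998599  0.02749684 -0.0500016 ] [ 0.271193   -0.35268099 -3.26223725]
```

View pics/z4.png

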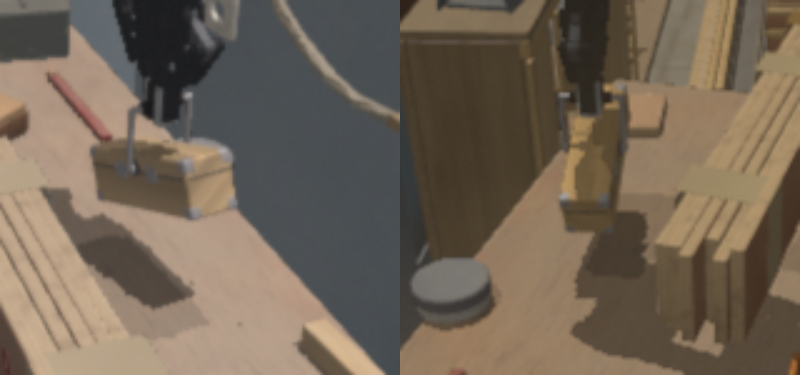

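Run:
```python
from h import *
def cloud(name,fn):
    q=np.load('pics/'+fn+'.npz'); d=q['d'];i,f=cam(name)
    v,u=np.mgrid[:480,:640]; c=np.stack([(u-i['cx'])/f*d,(v-i['cy'])/f*d,d],-1)
    return (c-np.array(i['t']))@np.array(i['R']),d>0
for n,fn in(('scene','c3'),('side','s3')):
    X,m=cloud(n,fn)
    for y0 in range(-190,-20,15):
        s=m&(abs(X[...,0]-686)<30)&(X[...,1]>=y0)&(X[...,1]<y0+15)&(X[...,2]>20)&(X[...,2]<145)
        if s.sum()>5: z=X[s][:,2]; print(n,y0,s.sum(),np.round(np.percentile(z,[2,50,95])))
```

```text
scene -190 419 [ 98. 121. 141.]
scene -175 156 [ 92. 131. 143.]
scene -160 127 [ 86. 120. 138.]
scene -145 127 [ 81. 114. 133.]
scene -130 124 [ 74. 110. 127.]
scene -115 149 [ 69. 116. 139.]
scene -100 100 [ 62.  93. 115.]
scene -85 100 [ 59.  89. 110.]
scene -70 99 [ 53.  85. 104.]
scene -55 70 [52. 89. 99.]
scene -40 7 [86. 93. 94.]
side -190 6 [102. 114. 121.]
side -175 37 [ 97. 141. 145.]
side -160 10 [132. 136. 137.]
side -145 36 [127. 132. 135.]
side -130 105 [ 83. 126. 130.]
side -115 164 [ 77. 121. 139.]
side -100 125 [ 71. 114. 119.]
side -85 119 [ 70. 109. 114.]
side -70 118 [ 63. 104. 107.]
side -55 276 [ 50.  73. 101.]
side -40 133 [77. 90. 96.]
```

The +y end hangs about 45 mm lower (≈20°) in both views, so +y is the heavy end. Setting it down again in place.

```bash
python3 -m pendant '[[[1,0,0,-0.015,0],[1,0,0,-0.03,0],[1,0,0,-0.04,0],[1,0,0,-0.046,0],[1,0,0,-0.052,0],[1,0,0,-0.058,0],[1,0,0,-0.063,0],[1,0,0,-0.067,0],[1,0,0,-0.069,0],[1,0,0,-0.07,0],[1,0,0,-0.07,0],[1,0,0,-0.07,0],[-1,0,0,-0.07,0],[-1,0,0,-0.07,0],[-1,0,0,-0.07,0],[-1,0,0,-0.07,0],[-1,0,0,-0.07,0],[-1,0,0,-0.07,0]]]'
python3 -m pendant '[[[-1,0,0,0.05,0],[-1,0,0,0.1,0],[-1,-0.02,-0.04,0.15,-8],[-1,-0.04,-0.04,0.18,-16],[-1,-0.04,-0.04,0.18,-24],[-1,-0.04,-0.04,0.18,-32],[-1,-0.04,-0.04,0.18,-40],[-1,-0.04,-0.04,0.18,-48],[-1,-0.04,-0.04,0.18,-56],[-1,-0.04,-0.04,0.18,-64],[-1,-0.04,-0.04,0.18,-72],[-1,-0.04,-0.04,0.18,-80],[-1,-0.04,-0.04,0.18,-88],[-1,-0.04,-0.04,0.18,-90],[-1,-0.04,-0.04,0.18,-90]]]' 25
python3 - <<'E'
from h import *
cap('wrist','w5');cap('scene','c5')
print(monitor.sense()['joints'])
E
```

```text
time_s: 6.8
eef_pos: [686.2, -108.2, 75.2]
ee_rot: [-0.0, 0.707, 0.707, 0.0]
force: [1.0, -0.4, -0.4]
grip_width: 0.998
time_s: 8.3
eef_pos: [646.2, -148.2, 255.3]
ee_rot: [-0.0, 1.0, -0.0, -0.0]
force: [-0.3, 0.1, 0.5]
grip_width: 1.0
[-4.01827867e-01  6.23025780e-01  9.68266207e-01  1.82446082e-05
  1.55033289e+00 -4.02780948e-01]
```

View pics/w5.png

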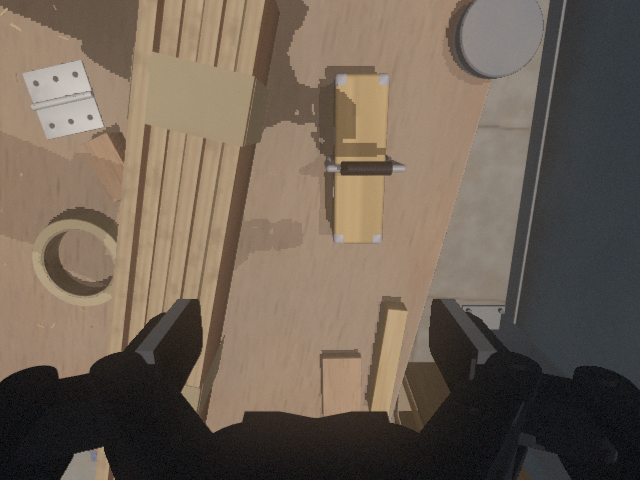

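View pics/c5.png

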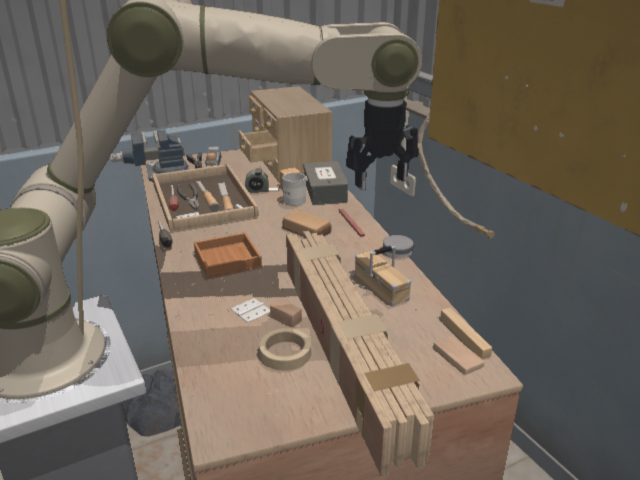

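Run:
```python
from h import *
for c in [(334,243),(382,242),(388,73),(335,73)]: print(np.round(wpl('w5',*c,50),1))
for c in [(342,168),(392,168)]: print(np.round(wpl('w5',*c,92),1))
# wrist depth on case top -> height check
d=np.load('pics/w5.npz')['d'];print(d[225,358],d[200,358],d[110,360])
# bundle edge and tin
for c in [(205,410),(247,146),(277,0)]: print(np.round(wpl('w5',*c,98),1))
```

```text
[ 663.6 -183.3   50. ]
[ 709.2 -182.3   50. ]
[707.1 -33.6  50. ]
[662.4 -33.6  50. ]
[ 667.  -108.8   92. ]
[ 706.6 -108.8   92. ]
358.16202 351.48398 330.07364
[ 542.8 -332.    98. ]
[593.6 -91.6  98. ]
[619.2   7.1  98. ]
```

```bash
python3 -m pendant '[[[-1,0.039,-0.013,-0.04,0],[-1,0.039,-0.013,-0.09,0],[-1,0.039,-0.013,-0.14,0],[-1,0.039,-0.013,-0.19,0],[-1,0.039,-0.013,-0.22,0],[-1,0.039,-0.013,-0.24,0],[-1,0.039,-0.013,-0.248,0],[-1,0.039,-0.013,-0.248,0],[1,0.039,-0.013,-0.248,0],[1,0.039,-0.013,-0.248,0],[1,0.039,-0.013,-0.248,0],[1,0.039,-0.013,-0.248,0],[1,0.039,-0.013,-0.248,0],[1,0.039,-0.013,-0.248,0]]]' 25
python3 - <<'E'
from h import *
cap('side','s6');cap('scene','c6')
a=cv2.imread('pics/c6.png')[180:330,320:480]; b=cv2.imread('pics/s6.png')[150:300,210:370]
cv2.imwrite('pics/z6.png',np.hstack([cv2.resize(a,(400,375)),cv2.resize(b,(400,375))]))
E
```

```text
time_s: 9.8
eef_pos: [685.9, -161.5, 8.7]
ee_rot: [0.0, 1.0, -0.0, 0.001]
force: [-0.4, -1.2, 6.2]
grip_width: 0.539
```

View pics/z6.png

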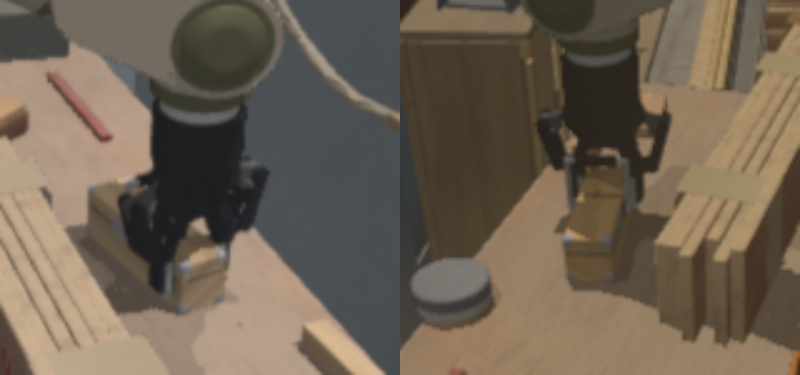

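```bash
python3 -m pendant '[[[1,0,0.002,0.009,0],[1,0,0.005,0.018,0],[1,0,0.009,0.027,0],[1,0,0.014,0.036,0],[1,0,0.019,0.044,0],[1,0,0.025,0.053,0],[1,0,0.031,0.061,0],[1,0,0.037,0.068,0],[1,0,0.045,0.076,0],[1,0,0.055,0.083,0],[1,0,0.055,0.083,0],[1,0,0.055,0.083,0]]]' 25
python3 - <<'E'
from h import *
print(monitor.sense()['force'])
cap('side','s7');cap('scene','c7')
a=cv2.imread('pics/c7.png')[160:310,320:480]; b=cv2.imread('pics/s7.png')[150:300,210:370]
cv2.imwrite('pics/z7.png',np.hstack([cv2.resize(a,(400,375)),cv2.resize(b,(400,375))]))
E
```

```text
time_s: 11.1
eef_pos: [685.2, -106.0, 90.3]
ee_rot: [0.0, 1.0, 0.0, -0.0]
force: [0.2, -0.5, -5.3]
grip_width: 0.536
[ 0.22628141 -0.50085821 -5.3124954 ]
```

View pics/z7.png

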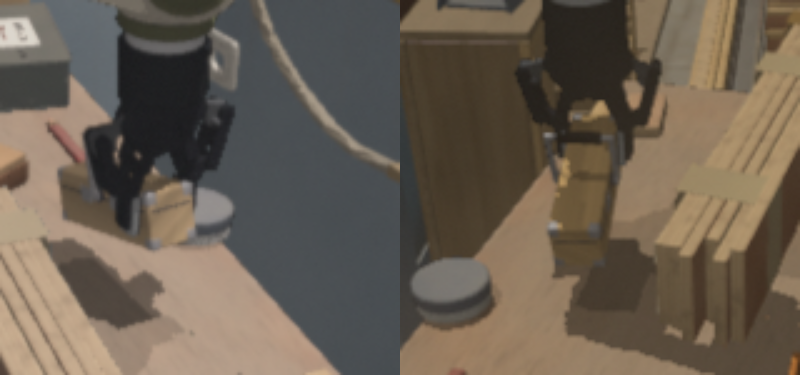

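```bash
cat >> h.py <<'E'
def cloud(name,fn):
    q=np.load('pics/'+fn+'.npz'); d=q['d'];i,f=cam(name)
    v,u=np.mgrid[:480,:640]; c=np.stack([(u-i['cx'])/f*d,(v-i['cy'])/f*d,d],-1)
    return (c-np.array(i['t']))@np.array(i['R']),d>0
def tilt(name,fn,x0,y0,zmin=20,zmax=400):
    X,m=cloud(name,fn)
    for a in range(-80,140,12):
        s=m&(abs(X[...,0]-x0)<24)&(X[...,1]-y0>=a)&(X[...,1]-y0<a+12)&(X[...,2]>zmin)&(X[...,2]<zmax)
        if s.sum()>5: print(name,round(y0+a),s.sum(),np.round(np.percentile(X[s][:,2],[2,50,98])))
E
python3 -m pendant '[[[1,0,0,0.03,0],[1,0,0,0.08,0],[1,0,0,0.13,0],[1,0,0,0.14,0],[1,0,0,0.12,0],[1,0,0,0.16,0],[1,0,0,0.16,0],[1,0,0,0.16,0],[1,0,0,0.16,0]]]' 20
python3 - <<'E'
from h import *
cap('side','s8');cap('scene','c8')
tilt('side','s8',685,-106,20,260); tilt('side','s7',685,-106,20,110)
a=cv2.imread('pics/c8.png')[110:310,280:480]; b=cv2.imread('pics/s8.png')[100:300,190:390]
cv2.imwrite('pics/z8.png',np.hstack([cv2.resize(a,(400,400)),cv2.resize(b,(400,400))]))
E
```

```text
time_s: 12.1
eef_pos: [685.0, -106.2, 248.4]
ee_rot: [-0.0, 1.0, -0.0, -0.001]
force: [0.9, 0.4, -5.3]
grip_width: 0.534
side -126 6 [230. 237. 242.]
side -114 7 [233. 242. 247.]
side -102 11 [201. 229. 258.]
side -90 51 [182. 251. 260.]
side -78 193 [192. 250. 259.]
side -66 142 [153. 229. 236.]
side -54 230 [154. 215. 227.]
side -42 242 [164. 198. 211.]
side -30 255 [173. 187. 259.]
side -78 7 [74. 83. 88.]
side -66 8 [73. 84. 92.]
side -54 11 [ 69.  97. 108.]
side -42 16 [ 65.  83. 109.]
side -30 61 [ 68. 108. 110.]
side -18 92 [ 72. 106. 110.]
side -6 105 [ 59. 103. 106.]
side 6 302 [ 52.  75. 102.]
side 18 116 [ 80.  94. 100.]
```

View pics/z8.png

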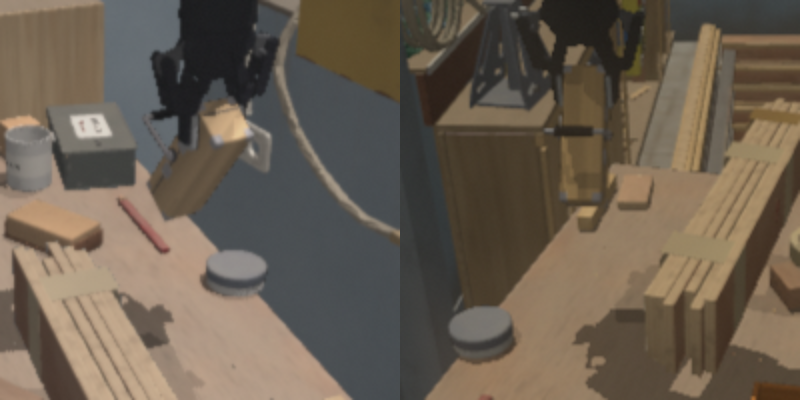

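```bash
python3 -m pendant '[[[1,0,0.035,0.035,0],[1,0,0.07,0.065,0],[1,0,0.09,0.075,0],[1,0,0.1,0.065,0],[1,0,0.105,0.045,0],[1,0,0.107,0.035,0],[1,0,0.14,0.07,0],[1,0,0.165,0.09,0],[1,0,0.18,0.09,0],[1,0,0.185,0.09,0],[1,0,0.185,0.09,0]]]' 20
python3 - <<'E'
from h import *
cap('side','s9');cap('scene','c9')
p=monitor.sense()['eef_pos']
tilt('side','s9',p[0],p[1],20,p[2]+60)
a=cv2.imread('pics/c9.png')[90:290,230:430]; b=cv2.imread('pics/s9.png')[60:260,160:360]
cv2.imwrite('pics/z9.png',np.hstack([cv2.resize(a,(400,400)),cv2.resize(b,(400,400))]))
E
```

```text
time_s: 13.3
eef_pos: [685.1, 78.5, 337.9]
ee_rot: [0.0, 1.0, -0.0, -0.002]
force: [-0.7, -0.2, -3.7]
grip_width: 0.534
side 58 25 [290. 327. 394.]
side 70 56 [269. 318. 396.]
side 82 538 [256. 372. 394.]
side 94 615 [254. 341. 362.]
side 106 419 [255. 311. 327.]
side 118 548 [250. 272. 292.]
side 130 125 [245. 250. 259.]
side 142 69 [ 34. 325. 327.]
side 154 170 [ 34. 320. 327.]
side 166 97 [34. 35. 37.]
side 178 102 [32. 35. 37.]
side 190 97 [31. 35. 37.]
side 202 91 [30. 35. 37.]
side 214 80 [31. 35. 38.]
```

View pics/z9.png

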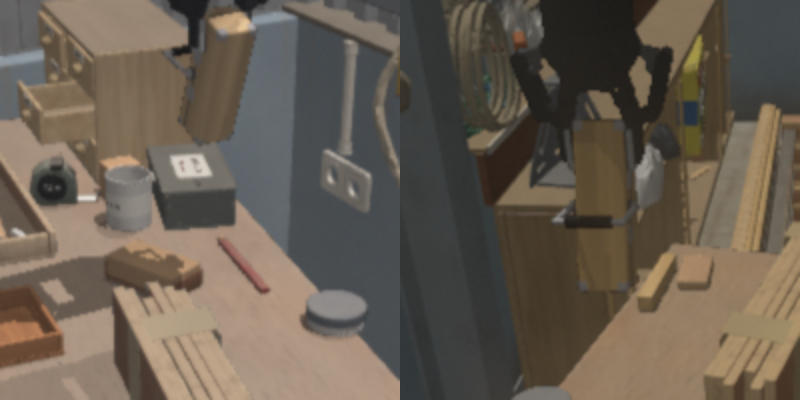

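```bash
python3 -m pendant '[[[1,-0.02,-0.001,-0.004,0],[1,-0.06,-0.003,-0.01,0],[1,-0.1,-0.006,-0.02,0],[1,-0.14,-0.01,-0.03,0],[1,-0.18,-0.014,-0.038,0],[1,-0.21,-0.018,-0.045,0],[1,-0.235,-0.02,-0.05,0],[1,-0.25,-0.02,-0.05,0],[1,-0.255,-0.02,-0.05,0],[1,-0.255,-0.02,-0.05,0],[1,-0.255,0.02,-0.035,0],[1,-0.255,0.065,-0.02,0],[1,-0.255,0.1,-0.015,0],[1,-0.255,0.125,-0.012,0],[1,-0.255,0.14,-0.01,0],[1,-0.255,0.148,-0.01,0],[1,-0.255,0.15,-0.01,0],[1,-0.255,0.15,-0.01,0]]]' 20
python3 - <<'E'
from h import *
cap('side','s10');cap('scene','c10')
p=monitor.sense()['eef_pos']
tilt('side','s10',p[0],p[1],60,p[2]+60)
E
```

```text
time_s: 15.2
eef_pos: [430.6, 228.3, 329.9]
ee_rot: [0.0, 1.0, -0.0, -0.0]
force: [0.2, 0.6, -4.8]
grip_width: 0.534
side 184 26 [367. 368. 369.]
side 196 32 [340. 370. 371.]
side 208 38 [341. 372. 375.]
side 220 73 [228. 375. 378.]
side 232 926 [330. 360. 378.]
side 244 1147 [289. 317. 344.]
side 256 835 [238. 261. 294.]
side 268 147 [233. 238. 247.]
side 292 261 [302. 309. 312.]
```

View pics/s10.png

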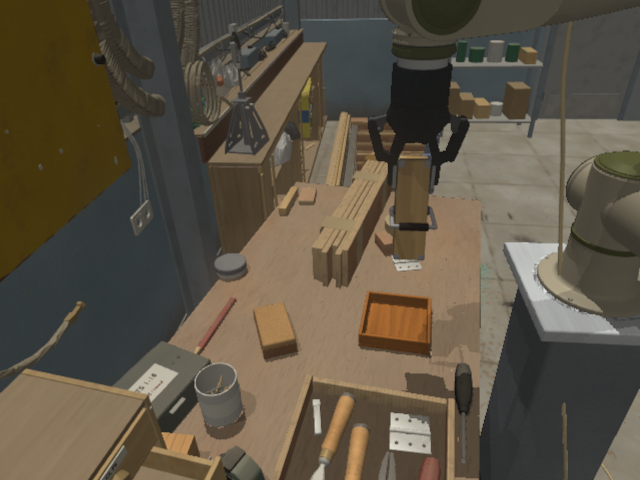

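View pics/c10.png

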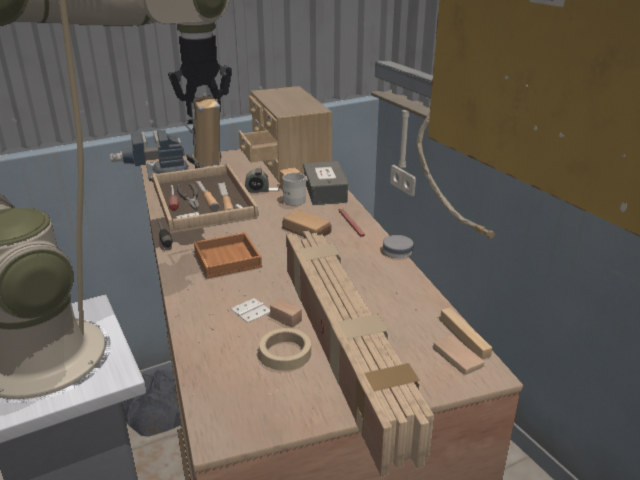

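Run:
```python
from h import *
for n,fn,box in(('side','s10',(350,280,445,365)),('scene','c10',(185,225,270,285))):
    q=np.load(f'pics/{fn}.npz');X,m=cloud(n,fn)
    hsv=cv2.cvtColor(q['p'],cv2.COLOR_RGB2HSV); x0,y0,x1,y1=box
    M=np.zeros(m.shape,bool);M[y0:y1,x0:x1]=1
    k=M&m&(hsv[...,1]>140)&(hsv[...,0]<15)
    P=X[k]; rim=P[(P[:,2]>25)&(P[:,2]<34)]; fl=P[(P[:,2]<12)&(P[:,2]>2)]
    r=cv2.minAreaRect(rim[:,:2].astype(np.float32)); print(n,len(rim),r,np.round(cv2.boxPoints(r)))
    print('floor z',np.percentile(fl[:,2],[10,50,90]),fl[:,:2].min(0),fl[:,:2].max(0))
# alpha fit on case top face
X,m=cloud('side','s10')
s=m&(abs(X[...,0]-430)<15)&(X[...,1]>228)&(X[...,1]<275)&(X[...,2]>245)&(X[...,2]<365)
P=X[s]; 
for _ in range(4):
    a=np.polyfit(P[:,2],P[:,1],1); r=P[:,1]-np.polyval(a,P[:,2]); P=P[abs(r)<3]
print('alpha',np.degrees(np.arctan(-a[0])),len(P), np.polyval(a,340),np.polyval(a,250))
```

```text
side 772 ((434.2348327636719, 168.39703369140625), (130.18592834472656, 129.86529541015625), 83.75045013427734) [[363. 111.]
 [492.  97.]
 [506. 226.]
 [377. 240.]]
floor z [5.92564438 7.61643242 9.36128546] [369.93357985  99.69849658] [503.65409552 239.70699826]
scene 0 ((0.0, 0.0), (0.0, 0.0), 0.0) [[0. 0.]
 [0. 0.]
 [0. 0.]
 [0. 0.]]Traceback (most recent call last):
  File "<stdin>", line 9, in <module>
    return _quantile_unchecked(
        a, q, axis, out, overwrite_input, method, keepdims, weights)
    return _ureduce(a,
                    func=_quantile_ureduce_func,
    ...<5 lines>...
                    overwrite_input=overwrite_input,
                    method=method)
    r = func(a, **kwargs)
    result = _quantile(arr,
                       quantiles=q,
    ...<2 lines>...
                       out=out,
                       weights=wgt)
    slices_having_nans = np.isnan(arr[-1, ...])
                                  ~~~^^^^^^^^^
IndexError: index -1 is out of bounds for axis 0 with size 0
```

```bash
cat >> h.py <<'E'
def alpha(fn,x0,y0,zt):
    # zt: TCP z; fits case top (+y) face
    X,m=cloud('side',fn)
    s=m&(abs(X[...,0]-x0)<15)&(X[...,1]>y0)&(X[...,1]<y0+60)&(X[...,2]>zt-75)&(X[...,2]<zt+30)
    P=X[s]
    for _ in range(6):
        a=np.polyfit(P[:,2],P[:,1],1); r=P[:,1]-np.polyval(a,P[:,2]); P=P[abs(r)<4]
    print('alpha',np.degrees(np.arctan(-a[0])),len(P),'face y at grasp',np.polyval(a,zt+19))
E
python3 - <<'E'
from h import *
alpha('s10',430,228,330)
E
```

```text
alpha 13.281258152420651 1325 face y at grasp 242.65512895430743
```

```bash
python3 -m pendant '[[[1,0.002,-0.008,0,-2],[1,0.004,-0.024,0,-4],[1,0.004,-0.048,0,-6.2],[1,0.004,-0.078,0,-6.2],[1,0.004,-0.112,0,-6.2],[1,0.004,-0.082,0,-6.2],[1,0.004,-0.067,0,-6.2],[1,0.004,-0.062,-0.01,-6.2],[1,0.004,-0.06,-0.03,-6.2],[1,0.004,-0.06,-0.06,-6.2],[1,0.004,-0.06,-0.1,-6.2],[1,0.004,-0.06,-0.13,-6.2],[1,0.004,-0.06,-0.15,-6.2],[1,0.004,-0.06,-0.155,-6.2],[1,0.004,-0.06,-0.155,-6.2]]]' 20
python3 - <<'E'
from h import *
cap('side','s11');cap('scene','c11')
p=monitor.sense()['eef_pos']; alpha('s11',p[0],p[1],p[2])
E
```

```text
time_s: 16.8
eef_pos: [434.1, 168.3, 175.0]
ee_rot: [0.0, 0.999, -0.055, -0.0]
force: [0.6, 0.5, -3.9]
grip_width: 0.536
alpha 4.517644745215114 481 face y at grasp 179.9375891078563
```

View pics/s11.png

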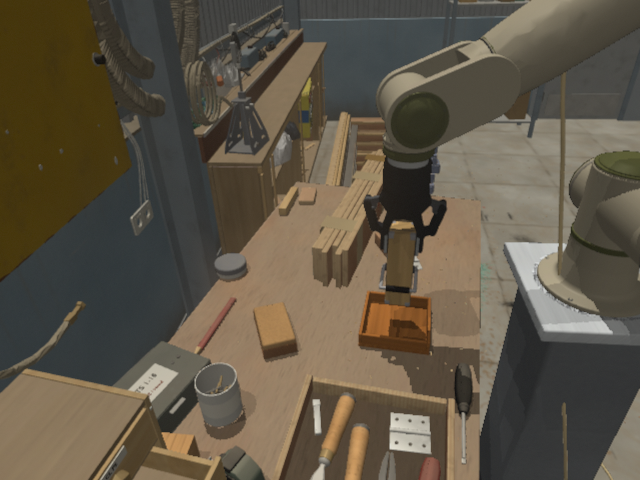

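```bash
python3 -m pendant '[[[1,0,0.004,-0.015,0],[1,0,0.006,-0.035,0],[1,0,0.006,-0.05,0],[1,0,0.006,-0.055,0],[1,0,0.006,-0.055,0]]]' 20
python3 - <<'E'
from h import *
cap('side','s12');cap('scene','c12');
p=monitor.sense()['eef_pos']; alpha('s12',p[0],p[1],p[2])
a=cv2.imread('pics/c12.png')[170:290,170:290]; b=cv2.imread('pics/s12.png')[220:380,330:490]
cv2.imwrite('pics/z12.png',np.hstack([cv2.resize(a,(400,400)),cv2.resize(b,(400,400))]))
E
```

```text
time_s: 17.4
eef_pos: [434.5, 174.7, 120.8]
ee_rot: [-0.0, 0.999, -0.054, 0.0]
force: [0.2, 0.2, -4.5]
grip_width: 0.538
alpha 4.6188948193342005 433 face y at grasp 186.47267278387883
```

View pics/z12.png

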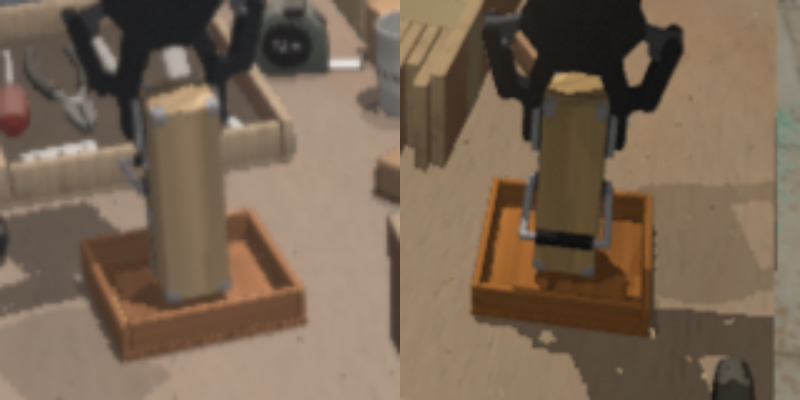

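```bash
python3 -m pendant '[[[1,0,0,-0.003,0],[1,0,0,-0.006,0],[1,0,0,-0.008,0],[1,0,0,-0.008,0]]]' 20
python3 -m pendant '[[[1,0,0,-0.001,0],[1,0,0,-0.002,0],[1,0,0,-0.003,0],[1,0,0,-0.003,0]]]' 20
python3 - <<'E'
from h import *
cap('side','s13')
p=monitor.sense()['eef_pos']; alpha('s13',p[0],p[1],p[2])
E
```

```text
time_s: 17.9
eef_pos: [434.6, 175.1, 113.4]
ee_rot: [-0.0, 0.999, -0.054, 0.001]
force: [-3.1, 1.2, 7.4]
grip_width: 0.535
time_s: 18.3
eef_pos: [435.4, 176.2, 112.8]
ee_rot: [-0.002, 0.999, -0.054, 0.002]
force: [-7.7, 7.1, 30.1]
grip_width: 0.538
alpha 4.220561906157544 375 face y at grasp 187.97098330333813
```

```bash
python3 -m pendant '[[[1,0,0,0.002,0],[1,0,0,0.002,0]]]' 20
python3 - <<'E'
from h import *
cap('side','s14');cap('scene','c14')
p=monitor.sense()['eef_pos']; alpha('s14',p[0],p[1],p[2]); print(p)
X,m=cloud('scene','c14')
s=m&(abs(X[...,0]-432)<32)&(abs(X[...,1]-165)<45)&(X[...,2]>40)&(X[...,2]<155)
P=X[s]; print(len(P),P.min(0),P.max(0))
for z in range(40,155,10):
    q=P[(P[:,2]>=z)&(P[:,2]<z+10)]; c=q[q[:,1]<np.percentile(q[:,1],90)]
    print(z,len(q),np.round(np.percentile(q[:,1],[5,25,50,75]),1),np.round(np.percentile(q[:,0],[2,98]),1))
X,m=cloud('side','s14')
for z in range(10,155,10):
    s=m&(abs(X[...,0]-432)<14)&(abs(X[...,1]-180)<45)&(X[...,2]>=z)&(X[...,2]<z+10)
    q=X[s]
    if len(q)>3: print('side',z,len(q),np.round(np.percentile(q[:,1],[10,50,90]),1))
a=cv2.imread('pics/c14.png')[170:290,170:290]; b=cv2.imread('pics/s14.png')[220:380,330:490]
cv2.imwrite('pics/z14.png',np.hstack([cv2.resize(a,(400,400)),cv2.resize(b,(400,400))]))
E
```

```text
time_s: 18.55
eef_pos: [435.2, 175.4, 113.0]
ee_rot: [-0.001, 0.999, -0.054, 0.002]
force: [-2.9, 4.0, 13.3]
grip_width: 0.539
alpha 4.500725251509588 369 face y at grasp 187.23479499489702
[435.17105152 175.42608604 112.9621597 ]
1172 [400.11933737 128.05021158  40.13508447] [463.85970395 208.75232382 154.98249807]
40 83 [136.  138.8 141.5 144.5] [409.7 454.7]
50 86 [135.3 137.8 140.7 143.9] [410.3 453. ]
60 95 [134.2 138.4 140.3 145. ] [410.3 452.3]
70 84 [135.1 138.2 140.3 142.7] [408.8 454.9]
80 118 [135.6 138.4 141.1 169.5] [406.5 453. ]
90 90 [134.1 135.9 138.4 141.5] [410.2 454.6]
100 91 [133.4 136.9 138.8 142.9] [409.4 451.9]
110 93 [133.8 136.  138.3 140.5] [407.8 453. ]
120 115 [133.9 136.  137.9 146. ] [401.7 453.2]
130 120 [133.1 135.7 139.  160.2] [400.5 454.3]
140 117 [132.2 135.7 137.9 159.1] [401.1 458.6]
150 80 [132.6 136.1 141.8 164.4] [402.  461.9]
side 10 53 [190.6 192.4 194. ]
side 20 62 [190.2 192.5 193.8]
side 30 26 [190.7 192.7 194.1]
side 40 5 [189.5 190.1 191.9]
side 50 64 [189.2 190.7 193.2]
side 60 69 [189.1 190.3 193. ]
side 70 65 [188.3 190.4 192. ]
side 80 69 [187.7 189.4 191.3]
side 90 68 [187.3 189.1 191.5]
side 100 73 [187.  188.8 190.9]
side 110 74 [186.7 188.2 190.1]
side 120 75 [186.2 187.9 189.2]
side 130 75 [185.9 187.5 189.2]
side 140 76 [184.9 187.3 188.9]
side 150 274 [147.2 171.5 187.2]
```

View pics/z14.png

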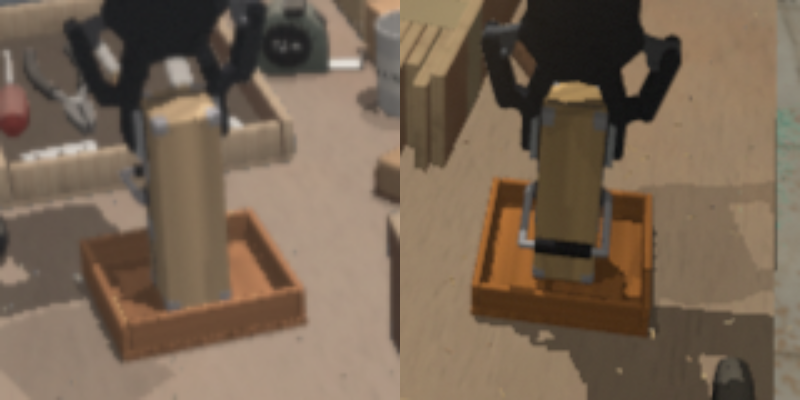

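```bash
python3 -m pendant '[[[1,0,0.002,0,0],[1,0,0.004,0,0],[1,0,0.005,-0.001,0],[1,0,0.005,-0.001,0]]]' 20
python3 - <<'E'
from h import *
cap('side','s15');cap('scene','c15')
for n,fn,k in(('side','s15',50),('scene','c15',50)):
  X,m=cloud(n,fn); r=[]
  for z in range(10,150,10):
    s=m&(abs(X[...,0]-432)<14)&(abs(X[...,1]-(185 if n=='side' else 140))<12)&(X[...,2]>=z)&(X[...,2]<z+10)
    if s.sum()>3: r.append((z+5,np.median(X[s][:,1])))
  r=np.array(r); f=np.polyfit(r[:,0],r[:,1],1); print(n,np.degrees(-np.arctan(f[0])),np.round(r[[0,-1]],1))
E
```

```text
time_s: 19.05
eef_pos: [435.2, 180.1, 111.6]
ee_rot: [-0.0, 0.999, -0.054, 0.001]
force: [-2.4, 1.4, 11.9]
grip_width: 0.539
side 0.2413162312012468 [[ 15.  192.8]
 [145.  192.1]]
scene 0.2724342888281843 [[ 15.  142.3]
 [145.  141.1]]
```

```bash
python3 -m pendant '[[[-0.15,0,0,0,0],[-0.2,0,0,0,0],[-0.3,0,0,0,0],[-0.5,0,0,0,0],[-0.5,0,0,0,0],[-0.5,0,0,0,0]]]' 20
python3 - <<'E'
from h import *
cap('side','s16');cap('scene','c16')
a=cv2.imread('pics/c16.png')[170:290,170:290]; b=cv2.imread('pics/s16.png')[220:380,330:490]
cv2.imwrite('pics/z16.png',np.hstack([cv2.resize(a,(400,400)),cv2.resize(b,(400,400))]))
E
```

```text
time_s: 19.75
eef_pos: [434.2, 179.7, 110.2]
ee_rot: [0.0, 0.999, -0.054, -0.0]
force: [-0.3, -0.9, -0.0]
grip_width: 0.753
```

View pics/z16.png

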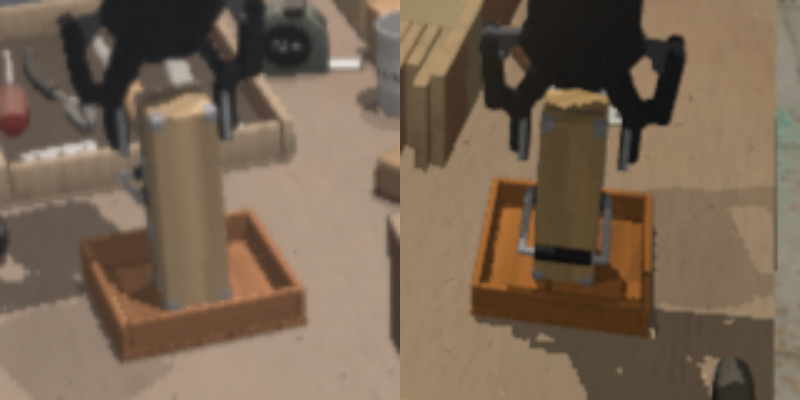

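Fingers are clear on both sides and the case stands upright. Retreating straight up, then checking.

```bash
python3 -m pendant '[[[-0.5,0,0,0.02,0],[-0.5,0,0,0.05,0],[-0.5,0,0,0.09,0],[-0.5,0,0,0.13,0],[-0.5,0,0,0.16,0],[-0.5,0,0,0.17,0],[-0.5,0,0,0.17,0],[-0.5,0,0,0.17,0]]]'
python3 - <<'E'
from h import *
cap('side','s17');cap('scene','c17'); print(monitor.sense()['dq'])
for n,fn in(('side','s17'),('scene','c17')):
  X,m=cloud(n,fn); r=[]
  for z in range(10,150,10):
    s=m&(abs(X[...,0]-432)<14)&(abs(X[...,1]-(187 if n=='side' else 140))<12)&(X[...,2]>=z)&(X[...,2]<z+10)
    if s.sum()>3: r.append((z+5,np.median(X[s][:,1])))
  r=np.array(r); f=np.polyfit(r[:,0],r[:,1],1); print(n,np.degrees(-np.arctan(f[0])),np.round(r[[0,-1]],1))
E
```

```text
time_s: 20.65
eef_pos: [433.8, 179.6, 278.8]
ee_rot: [0.0, 0.999, -0.054, -0.001]
force: [-0.2, -0.4, -0.8]
grip_width: 0.749
[ 0.00046874 -0.00081375 -0.00909526  0.00026518  0.00331987 -0.00121725]
side -0.016580116646910927 [[ 15.  192.8]
 [145.  192.8]]
scene -0.045555988806836464 [[ 15.  142. ]
 [145.  142.4]]
```

View pics/s17.png

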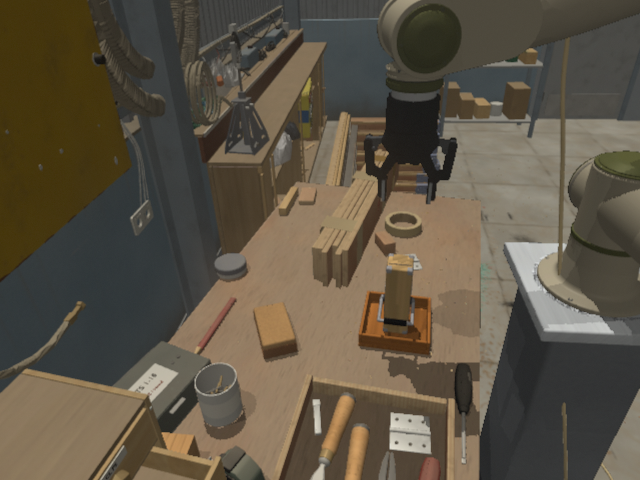

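View pics/c17.png

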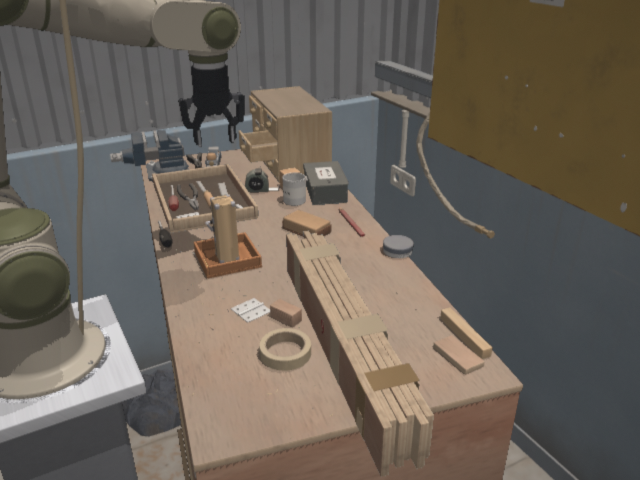

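The case stands upright in the tray (side view 398,295; scene view 226,230), with the gripper clear above it. The bystanders have not moved.

```bash
python3 -c "
from rig import order; print(order.finish_job())"
```

```text
the job is handed in; nothing more can be done
None
```

The case now stands upright on the tray floor with its heavy end down, and the job was handed in at about 20.7 s of robot time.

**Finding the heavy end:** I lifted the case by its handle. Both cameras showed the +y end (away from the robot's right) hanging about 20° lower, so that is the heavy end. I then set the case back down in place.

**Standing it up:** I gripped the light end lightly (20–25 N). The heavy end did not swing down by itself, because pad friction held it, so I used a few short jerks of the arm to work it round. I carried it over the boards, pressed it onto the tray floor, straightened the last 2° and let go.

**Last checks:**
- **Case:** after release, both cameras put it within 0.1° of vertical. It sits near the tray's centre, and the gripper is well clear above it.
- **Surroundings:** the other things on the bench look unmoved.
- **Disagreement:** just before straightening, my first tilt fit read about 4°. A fit to the case faces from both cameras gave about 2°, and I used that.
- **Force:** the highest wrist force I read was about 30 N, for a moment at touchdown.

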